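Uncover the counter grinder, mesh its cup and press it to run

ROBOT

A 6-joint arm with a two-finger parallel gripper is mounted at the origin on the work surface. World frame = base frame: x ahead of the robot, y to its left, z up, the work surface at z = 0. Lengths are in m, angles in rad, forces in N, time in s.
With the tool pointing down it reaches from about 0.25 to 0.775 m from the base axis. Payload 4 kg.
Tool frame: the origin (TCP) lies at the centre of the arm's flange, where the gripper is bolted on; the fingertips stand 199 mm ahead of it and the grasp point (between the pads) lies 180 mm ahead of it (robot.tcp_to_tips is the z of the fingertips in the tool frame, in m); z points along the fingers, y is the line along which they close (so a half turn about z gives the same grasp; the last joint's range is limited). The gripper opens to 94 mm and grips with 3 to 60 N. Pads are 16 mm wide; open, the fingers measure 119 mm over their backs; the gripper's body (75 mm by 177 mm) begins 78 mm behind the grasp point.
Start: joints at [1.043, 0.087, 1.371, -0, 1.684, -0.103], TCP at [0.227, 0.501, 0.405] pointing down, gripper open.
Joint ranges: [-3.1, 3.1], [-0.76, 2.03], [0.27, 2.55], [-1.08, 4.22], [0.17, 2.65], [-2.57, 2.57]. Speed limits (rad/s): [2.79, 2.79, 3.14, 3.14, 3.14, 3.14].

INTERFACE

Orientations are given as [roll, pitch, yaw] about the fixed x, y, z axes, in that order (R = Rz(yaw) Ry(pitch) Rx(roll)).
In Python, from bench import robot gives the robot as it stands.
- The arm moves only by the tool play_rows, never from a script. Its arguments are lists of equal length, an entry for each row: "translation": the shift along the tool's x, y, z scaled (see below), a list of three; "twist": the turn, a rotation vector about the tool's x, y, z scaled (see below), a list of three; "gripper": the opening, from -1 (shut) to 1 (fully open). A call has 1 to 8 rows; each row shifts and turns the commanded pose from where the row before left it, along the tool's axes as they then stand; what a row does not reach is not made up. The controller multiplies each number of a shift by 0.04 m and each number of a turn by 0.1 rad. A row lasts 1/10 s, in which the tool goes at most 50 mm and 8.59 degrees, less where a joint would pass 70% of its speed; a pose out of reach is approached as far as the arm can. A call with a number of a shift or a turn outside -1 to 1 is refused whole. A call with a gripper value outside its range is refused whole. The fingers move at their own pace and stop on an object; the grip force is fixed at half the most. Time passes only in rows, so rows that do not move let the fingers close. It gives the time, the measured TCP pose, the force, the opening and the grip force at its end, in the units of the state.
- robot.get_obs(): the state, without advancing time (a new reading comes with each control period).
- robot.snapshot(name): name is "side" or "top"; returns the picture (480x640x3 uint8, red, green, blue); there is no depth.
- robot.camera_model(name): a dict with "camera_matrix" (3x3 intrinsics, pixels), "rvec" (rotation vector, rad) and "tvec" (3), from world to camera coordinates, as OpenCV has them. Camera axes: x right, y down, z forward; pixel columns grow to the right and rows downward; lengths in m; the calibration is good to about 2 mm. A picture is of the moment at which its call begins. camera_model takes no time and is no camera call.
- robot.close_job(): hands the job in; it is judged then, once.
Trained networks look in the newest picture that a camera, given by its name, has taken for a name from the list of things; names that differ only in an ending like _2 or _b are one class to them, and where a whole thing is asked for, a point or a joint stands for the part that bears it (a point fixed in the world has none). Each returns a list of dicts, best first, with "score" (0 to 1); they miss things now and then, are a little off and sometimes report something else, mostly with a low value. They report only what shows in the picture. A call takes as long as a camera call.
- robot.recognise(name, camera): "centre" ([x, y, z] in m, in world coordinates, good to about 4 mm: the middle of the surface that is visible of it).
- robot.spot_point(name, camera): "centre" ([x, y, z] in m, in world coordinates, good to about 4 mm: a listed point, or the origin of a listed thing).
The state is a dict: "time": time; "joint_positions": joint angles; "qvel": joint speeds; "joint_torque": joint torques, N m; "tool_pos": TCP position; "ee_rot": TCP orientation; "wrist_force": force on the tool from outside, world axes, zero at the start; "wrist_torque": the same for the moment, N m; "width": finger opening in m; "finger_force": force on a finger pad.
Only numpy, scipy, OpenCV 4.12 (cv2) and the standard library are available. Lean on these libraries where they do the work, as an engineer would, in place of code of your own. Each camera call takes 0.05 s, during which the arm holds its last target. There are 200 camera calls.

TASK

Get the press-to-run grinder going: swing its blue dust cover a quarter turn, all the way open to its stop, then pick up the grinding cup, turn it until its three orange lugs drop into the slots of the socket, and push it straight down until it is fully home. Finish while still holding the cup and pressing it down against the spring; do not let go, leave the cover open, and do not shove or knock over the other things on the counter.

Things in the scene. Friction and masses are not known exactly. Their poses are not given: they have to be found in the camera images.
- grinder: Fixed black motor base of the grinder, 80 mm high, placed and turned differently each time. Origin on the work surface directly below the socket axis; z up. The base reaches from x = -65 to +65 mm and y = -67 to +148 mm. The socket (see it) is on its top; the cover's hinge post is at x = 0, y = +90 mm.
- socket (a point): Centre of the socket's mouth, 104 mm above the work surface; axes as the grinder's. The socket is a fixed aluminium collar, 80 to 104 mm high, inner radius 32 mm, outer 46 mm, with three radial slots 13.5 mm wide, open at the top and the full height of the collar, at 0, 120 and 240 degrees from the x axis (counter-clockwise from above).
- press_plate (a joint): Red spring plate, radius 27 mm, inside the collar: travel in m, 0 = up (plate's top 12 mm below the rim), 0.006 = fully down (18 mm below the rim, the motor runs). It needs about 6 N to start moving and 11 N to be fully down, and springs back when released, lifting the cup.
- dust_cover (a joint): Blue disc cover (radius 50 mm, at 106 to 111 mm height) on an arm on an upright hinge: 0 = closed over the socket, 1.571 rad = fully open, at its stop. Grows clockwise seen from above: the knob swings from the socket axis to the grinder's -x side. Stiff hinge (0.12 N m), stays where left. Starts at 0 to 0.4.
- cover_knob (a point): Middle (mid-height) of the cover's upright yellow knob, a round pin of 18 mm diameter standing 35 mm above the disc (111 to 146 mm height) at the disc's centre; this point is at 130 mm height, 90 mm from the hinge axis. Turns with the cover.
- cover_hinge (a point): Point on the cover's upright hinge axis, at 130 mm height; at x = 0, y = +90 mm in the grinder's frame.
- cup: Loose grinding cup, 0.2 to 0.32 kg, 95 mm tall, upright on the work surface, any yaw. Origin: centre of its underside; z up. Steel skirt, radius 30 mm, up to 24 mm, tapering to a black round grip. Three orange lugs at the bottom, 9.5 mm wide, 12 mm high, out to radius 37 mm, at 0, 120 and 240 degrees from its x axis. Any lug fits any slot.
- cup_grip (a point): Point on the cup's axis 72 mm above its underside, middle of the black grip (radius 22 mm, from 40 to 95 mm above the underside). Cup underside above the work surface: 104 mm when the lugs sit unmeshed on the collar's rim, 92 mm when meshed on the unpressed plate, 86 mm fully home.
- jar_a: Bystander: amber glass jar, steel cap, radius 29 mm, 85 mm tall; origin at the centre of its underside. The cup and the two jars may change places.
- jar_b: Bystander: clear glass jar with red cap and paper label, radius 29 mm, 85 mm tall; origin at the centre of its underside.
- mug: Bystander: white mug, radius 40 mm, 90 mm tall, origin at the centre of its underside.
- sugar_bowl: Bystander: white bowl, radius 55 mm, 55 mm tall, origin at the centre of its underside.
- tamper: Bystander: steel coffee tamper, radius 27 mm, 86 mm tall, upright, origin at the centre of its underside.
- sugar_tin: Bystander: green tin, radius 36 mm, 110 mm tall, origin at the centre of its underside.
- spoon: Bystander: steel spoon lying on the counter, origin under its middle.

How it is judged:
By the outcome, as a careful person would: the job done as asked, in the order asked, and still so for the second after the job is handed in, while the arm keeps its last pose, push and grip.
It also fails if it takes over 54 s, if anything falls off the work surface, if the arm or the gripper's body presses on something with over 40 N, if the wrist force passes 120 N, or if a joint passes its speed limit or range.

## Working session

There is one attempt and no reset: what is moved stays moved. The work goes in short steps, Python scripts to look and compute and a tool call to move; the robot and the scene stay as the last step left them, time stands still between calls to the robot, and variables do not carry over. Pictures are saved under pics/ and viewed, at most 10 in all, crops included, and the job is handed in when it is done.

Besides the shell and the picture viewer there is one more tool, called after ">>>" as name(argument=value, ...), one argument or row to a line, values as JSON. play_rows: Moves the arm, as the interface text tells. Its arguments: {"type":"object","properties":{"translation":{"type":"array","items":{"type":"array","items":{"type":"number","minimum":-1,"maximum":1}}},"twist":{"type":"array","items":{"type":"array","items":{"type":"number","minimum":-1,"maximum":1}}},"gripper":{"type":"array","items":{"type":"number"}}},"required":["translation","twist","gripper"]}

```bash
mkdir -p pics; python3 - <<'E'
from bench import robot
import cv2,numpy as np
for c in("top","side"):
    cv2.imwrite(f"pics/{c}0.png",robot.snapshot(c)[:,:,::-1])
    for n in("socket","cover_knob","cover_hinge","cup","cup_grip","jar_a","jar_b","mug","sugar_bowl","tamper","sugar_tin","grinder","spoon"):
        r=robot.spot_point(n,c); print(c,n,[(np.round(d["centre"],3).tolist(),round(d["score"],2)) for d in r[:2]])
o=robot.get_obs(); print(o)
E
```

```text
top socket [([0.579, 0.082, 0.103], 0.97), ([0.524, -0.355, 0.004], 0.54)]
top cover_knob []
top cover_hinge [([0.602, 0.168, 0.133], 0.93)]
top cup [([0.616, -0.225, -0.001], 0.8), ([0.618, -0.226, 0.071], 0.7)]
top cup_grip [([0.615, -0.225, 0.073], 0.88)]
top jar_a [([0.527, -0.358, 0.001], 0.89), ([0.471, -0.191, -0.001], 0.73)]
top jar_b [([0.527, -0.358, 0.001], 0.89), ([0.471, -0.191, -0.001], 0.73)]
top mug [([0.532, 0.453, -0.003], 0.68), ([0.601, 0.17, 0.128], 0.48)]
top sugar_bowl [([0.707, 0.337, 0.0], 0.7)]
top tamper [([0.407, 0.366, -0.002], 0.8)]
top sugar_tin [([0.531, 0.451, -0.001], 0.91)]
top grinder [([0.578, 0.084, 0.002], 0.86)]
top spoon [([0.688, -0.378, -0.002], 0.58)]
side socket [([0.577, 0.083, 0.106], 0.79)]
side cover_knob [([0.555, 0.1, 0.127], 0.88)]
side cover_hinge [([0.599, 0.17, 0.131], 0.61)]
side cup [([0.614, -0.223, 0.003], 0.96)]
side cup_grip [([0.614, -0.224, 0.073], 0.71), ([0.602, 0.169, 0.131], 0.29)]
side jar_a [([0.519, -0.357, -0.002], 0.82), ([0.466, -0.187, -0.004], 0.62)]
side jar_b [([0.519, -0.357, -0.002], 0.82), ([0.466, -0.187
[... 309 characters left out ...]
.0], 0.74)]
{'time': 1.4, 'joint_positions': array([ 1.04290920e+00,  8.72148472e-02,  1.37068303e+00,  1.14229786e-05,
        1.68358680e+00, -1.03100560e-01]), 'qvel': array([ 0.00233464,  0.00065681, -0.00105793, -0.00161683, -0.00159686,
        0.00113172]), 'joint_torque': array([-5.95388356e-04, -3.40043664e+01, -3.02589047e+01,  7.15451175e-02,
        2.37356935e-02, -4.40487455e-06]), 'tool_pos': array([0.22667709, 0.50112643, 0.40470637]), 'ee_rot': array([ 3.14148408e+00, -1.77247399e-07,  2.71680737e+00]), 'wrist_force': array([0.27575547, 0.26700743, 0.07670372]), 'wrist_torque': array([-0.01255432,  0.02124657, -0.00180692]), 'finger_force': 0.0, 'width': 0.09403092933954352}
```

View pics/top0.png

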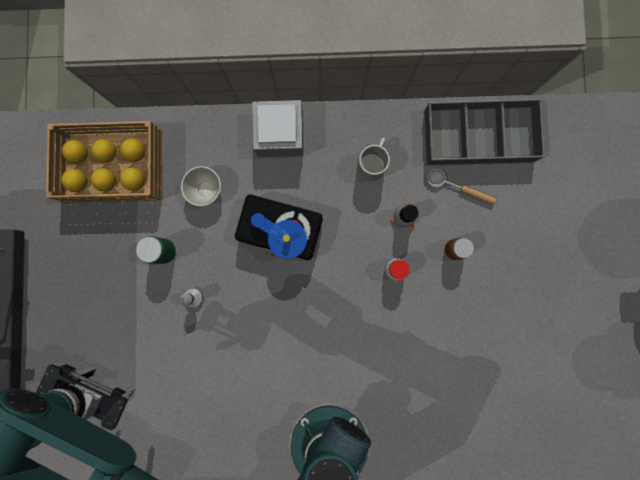

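View pics/side0.png

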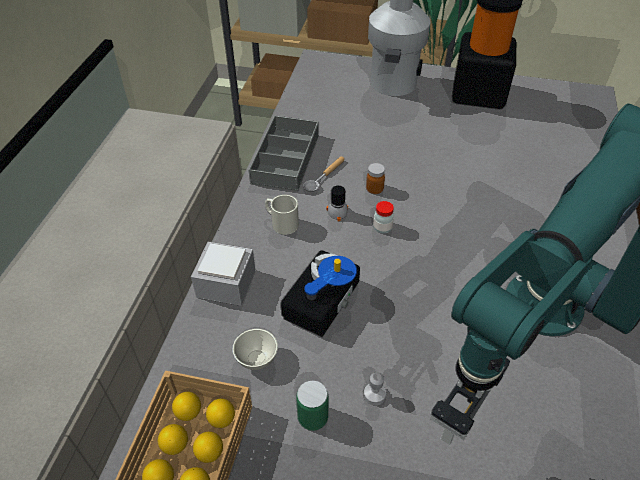

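The top view shows the grinder at (278,228), the cover partly open with its knob at (287,238), and the cup at (408,213). The red-cap jar is at (399,268) and the amber jar at (460,248). The side view agrees with this. Next I'll refine the knob position and the cup lugs.

```bash
cat > h.py <<'E'
import cv2,numpy as np
from bench import robot
def ray(cam,px,z):
    m=robot.camera_model(cam);K=np.array(m["camera_matrix"]);R=cv2.Rodrigues(np.array(m["rvec"],float))[0];t=np.array(m["tvec"],float).ravel()
    d=R.T@np.linalg.inv(K)@np.array([px[0],px[1],1.]);c=-R.T@t
    return c+d*(z-c[2])/d[2]
def proj(cam,p):
    m=robot.camera_model(cam);return cv2.projectPoints(np.array([p],float),np.array(m["rvec"],float),np.array(m["tvec"],float),np.array(m["camera_matrix"],float),None)[0].ravel()
def blobs(im,lo,hi,box):
    h=cv2.cvtColor(im,cv2.COLOR_BGR2HSV);m=cv2.inRange(h,lo,hi);k=np.zeros_like(m);x0,y0,x1,y1=box;k[y0:y1,x0:x1]=m[y0:y1,x0:x1]
    n,_,s,c=cv2.connectedComponentsWithStats(k);return [(s[i,4],np.round(c[i],1)) for i in range(1,n) if s[i,4]>1]
E
python3 - <<'E'
from h import *
T=cv2.imread("pics/top0.png");S=cv2.imread("pics/side0.png")
for c,im,bx in(("top",T,(230,190,330,270)),("side",S,(280,230,370,330))):
    for a,p in blobs(im,(20,120,100),(35,255,255),bx): print(c,"knob",a,p,ray(c,p,.146 if c=="top" else .13).round(4))
for c,im,bx in(("top",T,(380,190,430,240)),("side",S,(315,175,360,230))):
    for a,p in blobs(im,(4,110,70),(22,255,255),bx): print(c,"lug",a,p,ray(c,p,.010).round(4))
a=cv2.resize(T[190:240,380:440],None,fx=8,fy=8,interpolation=2);b=cv2.resize(S[175:235,310:360],None,fx=6,fy=6,interpolation=2)
o=np.zeros((400,780,3),np.uint8);o[:a.shape[0],:480]=a;o[:b.shape[0],480:]=b;cv2.imwrite("pics/crop1.png",o)
E
```

```text
top knob 34 [286.1 238.1] [0.5527 0.0943 0.146 ]
side knob 72 [336.8 264.6] [0.5543 0.0969 0.13  ]
top lug 9 [406.3 203.9] [ 0.6496 -0.2301  0.01  ]
top lug 13 [392.8 220.2] [ 0.6051 -0.1913  0.01  ]
top lug 10 [413.5 224. ] [ 0.5931 -0.2479  0.01  ]
side lug 4 [347.  206.5] [ 0.5909 -0.243   0.01  ]
side lug 8 [326.6 208. ] [ 0.6511 -0.2225  0.01  ]
side lug 15 [338.6 218.4] [ 0.6057 -0.1862  0.01  ]
```

View pics/crop1.png

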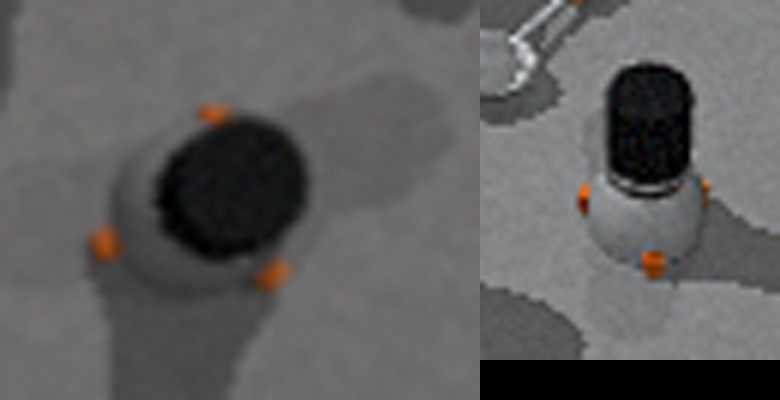

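The lugs put the cup at (0.616,-0.223) with yaw about -12°. The grinder yaw is about -15° and the knob is at (0.553,0.096). I'm moving to above the knob.

>>> play_rows(
  translation=[
    [-0.5, -0.1, 0],
    [-0.95, -0.3, 0],
    [-0.95, -0.33, 0],
    [-0.95, -0.33, 0],
    [-0.95, -0.33, 0],
    [-0.95, -0.33, 0],
    [-0.95, -0.33, 0],
    [-0.95, -0.33, 0],
  ],
  twist=[
    [0, 0, 0.75],
    [0, 0, 0.75],
    [0, 0, 0],
    [0, 0, 0],
    [0, 0, 0],
    [0, 0, 0],
    [0, 0, 0],
    [0, 0, 0],
  ],
  gripper=[1, 1, 1, 1, 1, 1, 1, 1],
)

```text
time: 2.2
tool_pos: [0.4199, 0.2686, 0.4049]
ee_rot: [3.141, 0.0, 2.567]
wrist_force: [0.3, -0.2, 0.5]
width: 0.0943
finger_force: 0.0
```

>>> play_rows(
  translation=[
    [-0.95, -0.33, 0],
    [-0.95, -0.33, 0],
    [-0.95, -0.33, 0],
    [-0.95, -0.33, 0],
    [-0.95, -0.33, 0],
    [0, 0, 0],
  ],
  twist=[
    [0, 0, 0],
    [0, 0, 0],
    [0, 0, 0],
    [0, 0, 0],
    [0, 0, 0],
    [0, 0, 0],
  ],
  gripper=[1, 1, 1, 1, 1, 1],
)

```text
time: 2.8
tool_pos: [0.5449, 0.1078, 0.4039]
ee_rot: [-3.14, 0.001, 2.561]
wrist_force: [-0.6, -0.0, 0.1]
width: 0.0943
finger_force: 0.0
```

>>> play_rows(
  translation=[
    [-0.33, -0.14, 0.5],
    [0, 0, 0.7],
    [0, 0, 0.7],
    [0, 0, 0.32],
    [0, 0, 0],
  ],
  twist=[
    [0, 0, 0],
    [0, 0, 0],
    [0, 0, 0],
    [0, 0, 0],
    [0, 0, 0],
  ],
  gripper=[1, 1, 1, 1, 1],
)

```text
time: 3.3
tool_pos: [0.5499, 0.1, 0.3135]
ee_rot: [-3.139, -0.004, 2.567]
wrist_force: [-0.3, 0.1, -0.0]
width: 0.0943
finger_force: 0.0
```

```bash
python3 - <<'E'
from h import *
print(robot.get_obs()["tool_pos"])
for c,x,y,w,h in(("top",235,180,100,90),("side",280,220,100,110)):
    im=robot.snapshot(c)[:,:,::-1].copy();cv2.imwrite(f"pics/{c}1.png",im)
    r=robot.spot_point("cover_knob",c);print(c,[(d["centre"],d["score"]) for d in r[:1]])
    globals()[c]=cv2.resize(im[y:y+h,x:x+w],None,fx=4,fy=4,interpolation=2)
o=np.zeros((440,800,3),np.uint8);o[:360,:400]=top;o[:,400:]=side;cv2.imwrite("pics/crop2.png",o)
E
```

```text
[0.54993534 0.09996711 0.31354184]
top []
side [([0.5525, 0.0993, 0.1291], 0.78)]
```

View pics/crop2.png

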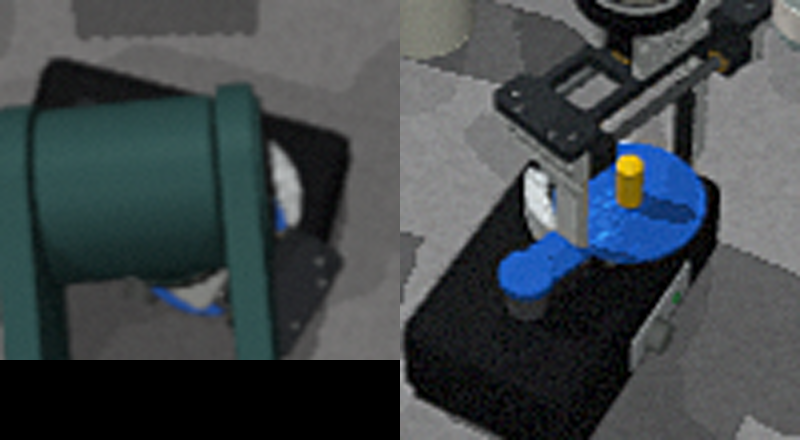

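The side crop shows the fingers straddling the yellow knob, one on the hinge-arm side and one beyond. I'll make a small correction and then close.

>>> play_rows(
  translation=[
    [-0.12, -0.05, 0],
    [0, 0, 0],
    [0, 0, 0],
    [0, 0, 0],
    [0, 0, 0],
    [0, 0, 0],
    [0, 0, 0],
  ],
  twist=[
    [0, 0, 0],
    [0, 0, 0],
    [0, 0, 0],
    [0, 0, 0],
    [0, 0, 0],
    [0, 0, 0],
    [0, 0, 0],
  ],
  gripper=[1, -1, -1, -1, -1, -1, -1],
)

```text
time: 4.2
tool_pos: [0.5537, 0.0952, 0.3158]
ee_rot: [-3.142, -0.0, 2.567]
wrist_force: [-0.5, 0.2, 0.4]
width: 0.0491
finger_force: 0.0
```

>>> play_rows(
  translation=[
    [0, 0, 0],
    [0, 0, 0],
    [0, 0, 0],
    [0, 0, 0],
    [0, 0, 0],
    [0, 0, 0],
  ],
  twist=[
    [0, 0, 0],
    [0, 0, 0],
    [0, 0, 0],
    [0, 0, 0],
    [0, 0, 0],
    [0, 0, 0],
  ],
  gripper=[-1, -1, -1, -1, -1, -1],
)

```text
time: 4.8
tool_pos: [0.5538, 0.0953, 0.3159]
ee_rot: [3.141, 0.0, 2.567]
wrist_force: [0.2, 1.1, 0.2]
width: 0.0175
finger_force: 30.0
```

>>> play_rows(
  translation=[
    [0.225, 0.011, 0],
    [0.225, 0.011, 0],
    [0.225, 0.011, 0],
    [0.225, 0.011, 0],
    [0.225, 0.011, 0],
    [0.225, 0.011, 0],
    [0, 0, 0],
  ],
  twist=[
    [0, 0, 1],
    [0, 0, 1],
    [0, 0, 1],
    [0, 0, 1],
    [0, 0, 1],
    [0, 0, 1],
    [0, 0, 0],
  ],
  gripper=[-1, -1, -1, -1, -1, -1, -1],
)

```text
time: 5.5
tool_pos: [0.5196, 0.1369, 0.3159]
ee_rot: [3.139, -0.0, 1.968]
wrist_force: [3.7, 2.1, -2.8]
width: 0.0175
finger_force: 30.0
```

>>> play_rows(
  translation=[
    [0.225, 0.011, 0],
    [0.225, 0.011, 0],
    [0.225, 0.011, 0],
    [0.225, 0.011, 0],
    [0.225, 0.011, 0],
    [0.225, 0.011, 0],
    [0, 0, 0],
  ],
  twist=[
    [0, 0, 1],
    [0, 0, 1],
    [0, 0, 1],
    [0, 0, 1],
    [0, 0, 1],
    [0, 0, 1],
    [0, 0, 0],
  ],
  gripper=[-1, -1, -1, -1, -1, -1, -1],
)

```text
time: 6.2
tool_pos: [0.5151, 0.1892, 0.3159]
ee_rot: [3.139, -0.0, 1.369]
wrist_force: [4.8, 0.8, -2.3]
width: 0.0177
finger_force: 30.0
```

>>> play_rows(
  translation=[
    [0.11, 0.003, 0],
    [0, 0, 0],
  ],
  twist=[
    [0, 0, 0.5],
    [0, 0, 0],
  ],
  gripper=[-1, -1],
)

```text
time: 6.4
tool_pos: [0.516, 0.193, 0.3159]
ee_rot: [3.14, -0.0, 1.32]
wrist_force: [6.4, 0.9, -3.5]
width: 0.0171
finger_force: 30.0
```

>>> play_rows(
  translation=[
    [0.06, 0.001, 0],
    [0, 0, 0],
  ],
  twist=[
    [0, 0, 0],
    [0, 0, 0],
  ],
  gripper=[-1, -1],
)

```text
time: 6.6
tool_pos: [0.5165, 0.1947, 0.3159]
ee_rot: [3.14, 0.001, 1.319]
wrist_force: [5.3, -2.0, -1.9]
width: 0.0175
finger_force: 30.0
```

>>> play_rows(
  translation=[
    [0.08, 0, 0],
    [0, 0, 0],
  ],
  twist=[
    [0, 0, 0],
    [0, 0, 0],
  ],
  gripper=[-1, -1],
)

```text
time: 6.8
tool_pos: [0.5171, 0.1966, 0.3158]
ee_rot: [3.14, 0.006, 1.318]
wrist_force: [2.7, -6.6, -0.6]
width: 0.0174
finger_force: 30.0
```

>>> play_rows(
  translation=[
    [0.08, 0, 0],
    [0, 0, 0],
  ],
  twist=[
    [0, 0, 0],
    [0, 0, 0],
  ],
  gripper=[-1, -1],
)

```text
time: 7.0
tool_pos: [0.5176, 0.1979, 0.3158]
ee_rot: [3.141, 0.012, 1.316]
wrist_force: [0.6, -13.6, 1.5]
width: 0.0174
finger_force: 30.0
```

The force rose to 13.6 N while the motion stalled, so the cover is at its stop. I'm releasing it, rising and heading for the cup.

>>> play_rows(
  translation=[
    [0, 0, 0],
    [0, 0, 0],
    [0, 0, 0],
    [0, 0, 0],
    [0, 0, -0.4],
    [0, 0, -0.7],
    [0, 0, -0.7],
    [0, 0, -0.45],
  ],
  twist=[
    [0, 0, 0],
    [0, 0, 0],
    [0, 0, 0],
    [0, 0, 0],
    [0, 0, 0],
    [0, 0, 0],
    [0, 0, 0],
    [0, 0, 0],
  ],
  gripper=[1, 1, 1, 1, 1, 1, 1, 1],
)

```text
time: 7.8
tool_pos: [0.5175, 0.2022, 0.4084]
ee_rot: [3.139, -0.002, 1.318]
wrist_force: [1.3, -0.4, -1.3]
width: 0.0776
finger_force: 0.0
```

>>> play_rows(
  translation=[
    [-0.6, 0.3, 0],
    [-0.95, 0.5, 0],
    [-0.95, 0.5, 0],
    [-0.95, 0.5, 0],
    [-0.95, 0.5, 0],
    [-0.95, 0.5, 0],
    [-0.95, 0.5, 0],
    [-0.95, 0.5, 0],
  ],
  twist=[
    [0, 0, 0],
    [0, 0, 0],
    [0, 0, 0],
    [0, 0, 0],
    [0, 0, 0],
    [0, 0, 0],
    [0, 0, 0],
    [0, 0, 0],
  ],
  gripper=[1, 1, 1, 1, 1, 1, 1, 1],
)

```text
time: 8.6
tool_pos: [0.592, -0.1183, 0.4059]
ee_rot: [-3.141, -0.001, 1.318]
wrist_force: [1.0, -0.7, 0.6]
width: 0.0942
finger_force: 0.0
```

>>> play_rows(
  translation=[
    [-0.95, 0.5, 0],
    [-0.95, 0.5, 0],
    [-0.4, 0.2, 0],
    [0, 0, 0],
  ],
  twist=[
    [0, 0, 0],
    [0, 0, 0],
    [0, 0, 0],
    [0, 0, 0],
  ],
  gripper=[1, 1, 1, 1],
)

```text
time: 9.0
tool_pos: [0.6153, -0.2201, 0.4048]
ee_rot: [-3.14, -0.0, 1.314]
wrist_force: [-0.6, -0.2, -1.0]
width: 0.0938
finger_force: 0.0
```

```bash
python3 - <<'E'
from h import *
for c in("top","side"):
    im=robot.snapshot(c)[:,:,::-1].copy();cv2.imwrite(f"pics/{c}2.png",im)
    for n in("socket","cover_knob","cover_hinge","cup","cup_grip"):print(c,n,[(np.round(d["centre"],4),d["score"]) for d in robot.spot_point(n,c)[:1]])
o=robot.get_obs();print(o["tool_pos"],o["ee_rot"],o["width"],o["time"])
T=cv2.imread("pics/top2.png");S=cv2.imread("pics/side2.png")
for a,p in blobs(T,(20,120,100),(35,255,255),(230,190,330,270)): print("knob",a,p,ray("top",p,.146))
a=cv2.resize(T[180:270,235:335],None,fx=4,fy=4,interpolation=2);b=cv2.resize(S[180:330,270:370],None,fx=4,fy=4,interpolation=2)
o=np.zeros((600,800,3),np.uint8);o[:360,:400]=a;o[:,400:]=b;cv2.imwrite("pics/crop3.png",o)
E
```

```text
top socket [(array([0.5771, 0.0819, 0.1044]), 0.76)]
top cover_knob [(array([0.5174, 0.1979, 0.1269]), 0.66)]
top cover_hinge [(array([0.6019, 0.1687, 0.1304]), 0.59)]
top cup [(array([ 6.163e-01, -2.237e-01, -3.000e-04]), 0.63)]
top cup_grip [(array([ 0.6169, -0.2214,  0.0701]), 0.74)]
side socket [(array([0.5734, 0.0838, 0.1049]), 0.57)]
side cover_knob [(array([0.5161, 0.2014, 0.1293]), 0.61)]
side cover_hinge [(array([0.6028, 0.1675, 0.1292]), 0.88)]
side cup [(array([ 0.6151, -0.2212,  0.0035]), 0.76)]
side cup_grip [(array([ 0.6156, -0.2231,  0.0726]), 0.56)]
[ 0.61518018 -0.21764123  0.40604523] [ 3.14137510e+00 -8.56953471e-05  1.31741962e+00] 0.0942128798957973 9.6
knob 37 [246.2 253.3] [0.51718894 0.19410365 0.146     ]
```

View pics/crop3.png

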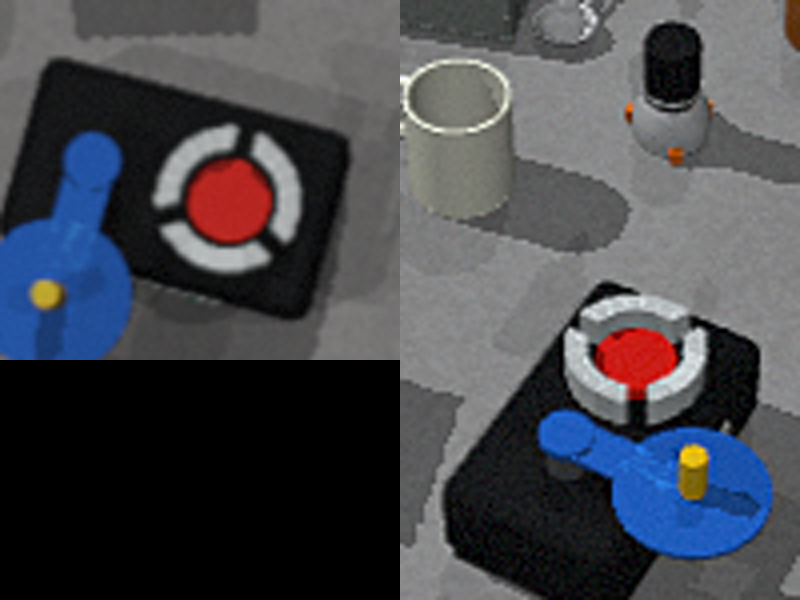

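The crop shows the cover fully swung out with its knob near (246,253), the socket open at about (292,230) with three slots, and the cup undisturbed. Next I'll measure the socket centre and slot angles from the top picture.

```bash
python3 - <<'E'
from h import *
T=cv2.imread("pics/top2.png");h=cv2.cvtColor(T,cv2.COLOR_BGR2HSV)
m=cv2.inRange(h,(0,0,120),(179,50,255));k=np.zeros_like(m);k[205:255,268:316]=m[205:255,268:316]
ys,xs=np.nonzero(k);pts=np.array([ray("top",p,.104)[:2] for p in zip(xs,ys)])
(c,r)=cv2.minEnclosingCircle(pts.astype(np.float32)*1000);print("collar",c,r)
r=cv2.inRange(h,(0,120,80),(8,255,255));r[:,:260]=0;r[:,330:]=0;r[:200]=0;r[260:]=0
q=np.argwhere(r).mean(0)[::-1];print("plate",ray("top",q,.092))
# slot fit: sample intensity at r=39mm over angle, folded 120deg, per centre
g=cv2.cvtColor(T,cv2.COLOR_BGR2GRAY).astype(np.float32)
for cc in(np.array(c)/1000,ray("top",q,.092)[:2]):
  v=[]
  for a in range(360):
    s=[proj("top",[cc[0]+R*np.cos(np.radians(a)),cc[1]+R*np.sin(np.radians(a)),.104]) for R in(.036,.039,.042)]
    v.append(np.mean([cv2.getRectSubPix(g,(1,1),(float(x),float(y)))[0,0] for x,y in s]))
  v=np.array(v);w=np.clip(150-v,0,None)
  for a0 in(-15,105,225):
    a=np.arange(a0-20,a0+21);ww=w[a%360];print(cc,a0,(a*ww).sum()/ww.sum(),ww.max())
E
```

```text
collar (578.6465454101562, 82.98529052734375) 46.82095718383789
plate [0.5771341  0.08317937 0.092     ]
[0.57864655 0.08298529] -15 -16.74847655606335 131.63226
[0.57864655 0.08298529] 105 104.3498367785079 136.40851
[0.57864655 0.08298529] 225 222.09151036228326 136.91858
[0.5771341  0.08317937] -15 -16.383533794841554 130.992
[0.5771341  0.08317937] 105 102.23959967008015 136.66315
[0.5771341  0.08317937] 225 223.87729614456816 137.12106
```

>>> play_rows(
  translation=[
    [-0.1, 0.05, 0.6],
    [0, 0, 0.9],
    [0, 0, 0.9],
    [0, 0, 0.8],
    [0, 0, 0.5],
    [0, 0, 0.1],
    [0, 0, 0],
  ],
  twist=[
    [0, 0, 0],
    [0, 0, 0],
    [0, 0, 0],
    [0, 0, 0],
    [0, 0, 0],
    [0, 0, 0],
    [0, 0, 0],
  ],
  gripper=[1, 1, 1, 1, 1, 1, 1],
)

```text
time: 10.3
tool_pos: [0.6161, -0.2224, 0.2533]
ee_rot: [-3.14, -0.0, 1.317]
wrist_force: [0.1, 0.1, 0.0]
width: 0.0941
finger_force: 0.0
```

>>> play_rows(
  translation=[
    [0, 0, 0],
    [0, 0, 0],
    [0, 0, 0],
    [0, 0, 0],
    [0, 0, 0],
    [0, 0, 0],
    [0, 0, 0],
    [0, 0, 0],
  ],
  twist=[
    [0, 0, 0],
    [0, 0, 0],
    [0, 0, 0],
    [0, 0, 0],
    [0, 0, 0],
    [0, 0, 0],
    [0, 0, 0],
    [0, 0, 0],
  ],
  gripper=[-1, -1, -1, -1, -1, -1, -1, -1],
)

```text
time: 11.1
tool_pos: [0.616, -0.2225, 0.2539]
ee_rot: [-3.141, -0.0, 1.317]
wrist_force: [0.4, 1.8, 1.1]
width: 0.0433
finger_force: 30.0
```

>>> play_rows(
  translation=[
    [0, 0, -0.4],
    [0, 0, -0.7],
    [0, 0, -0.8],
    [0, 0, -0.8],
    [0, 0, -0.8],
    [0, 0, -0.5],
    [0, 0, 0],
  ],
  twist=[
    [0, 0, 0],
    [0, 0, 0],
    [0, 0, 0],
    [0, 0, 0],
    [0, 0, 0],
    [0, 0, 0],
    [0, 0, 0],
  ],
  gripper=[-1, -1, -1, -1, -1, -1, -1],
)

```text
time: 11.8
tool_pos: [0.6162, -0.2225, 0.4192]
ee_rot: [3.133, 0.001, 1.317]
wrist_force: [-0.5, 0.4, -2.7]
width: 0.0431
finger_force: 30.0
```

>>> play_rows(
  translation=[
    [0.5, -0.2, 0],
    [0.8, -0.32, 0],
    [0.95, -0.38, 0],
    [0.95, -0.38, 0],
    [0.95, -0.38, 0],
    [0.95, -0.38, 0],
    [0.95, -0.38, 0],
    [0.8, -0.32, 0],
  ],
  twist=[
    [0, 0, 0],
    [0, 0, 0],
    [0, 0, 0],
    [0, 0, 0],
    [0, 0, 0],
    [0, 0, 0.4],
    [0, 0, 0.4],
    [0, 0, 0],
  ],
  gripper=[-1, -1, -1, -1, -1, -1, -1, -1],
)

```text
time: 12.6
tool_pos: [0.5819, 0.0736, 0.4116]
ee_rot: [-3.137, 0.001, 1.238]
wrist_force: [0.5, 0.1, -3.1]
width: 0.0434
finger_force: 30.0
```

>>> play_rows(
  translation=[
    [0.3, -0.12, 0],
    [0, 0, 0],
    [0, 0, 0],
  ],
  twist=[
    [0, 0, 0],
    [0, 0, 0],
    [0, 0, 0],
  ],
  gripper=[-1, -1, -1],
)

```text
time: 12.9
tool_pos: [0.5825, 0.0832, 0.4127]
ee_rot: [-3.14, 0.002, 1.237]
wrist_force: [-0.2, -1.5, -3.1]
width: 0.0437
finger_force: 30.0
```

```bash
python3 - <<'E'
from h import *
o=robot.get_obs();tp=o["tool_pos"];print(tp,o["ee_rot"][2])
ims={}
for c in("top","side"):
    im=robot.snapshot(c)[:,:,::-1].copy();cv2.imwrite(f"pics/{c}3.png",im);ims[c]=im
    for n in("cup","cup_grip"):print(c,n,[(np.round(d["centre"],4),d["score"]) for d in robot.spot_point(n,c)[:1]])
    u,v=map(int,proj(c,[tp[0],tp[1],.16]))
    zz=tp[2]-.18-.072+.006
    for a,p in blobs(im,(4,110,70),(22,255,255),(u-40,v-40,u+40,v+40)): print(c,"lug",a,p,(ray(c,p,zz)[:2]-tp[:2]).round(4))
    ims[c]=cv2.resize(im[v-45:v+45,u-50:u+50],None,fx=4,fy=4,interpolation=2)
cv2.imwrite("pics/crop4.png",np.hstack([ims["top"],ims["side"]]))
E
```

```text
[0.58253581 0.08317781 0.41273074] 1.2367403278502773
top cup [(array([0.5803, 0.078 , 0.1597]), 0.5)]
top cup_grip [(array([0.5815, 0.0786, 0.2279]), 0.43)]
top lug 2 [297.5 235. ] [-0.0243 -0.0185]
side cup [(array([0.583 , 0.0831, 0.1628]), 0.63)]
side cup_grip [(array([0.582 , 0.0807, 0.2338]), 0.66)]
side lug 9 [337.8 217.6] [-0.0028 -0.1178]
side lug 11 [314.5 244.7] [ 0.0355 -0.0085]
side lug 10 [339.2 244.4] [-0.0261 -0.0234]
side lug 23 [326.9 259.6] [-0.0064  0.034 ]
```

View pics/crop4.png

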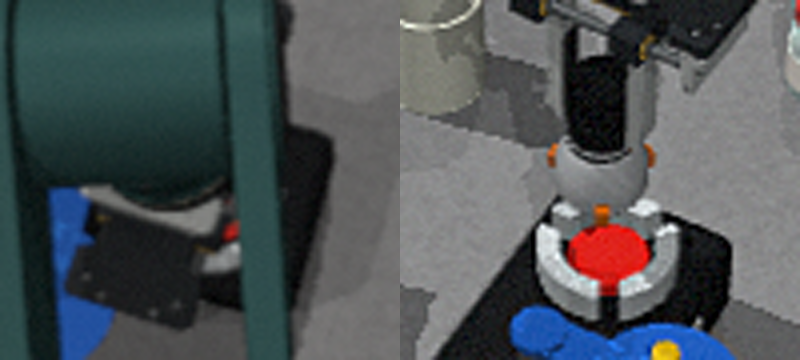

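The side crop shows the cup held upright with its lugs centred on the tool to about 1 mm and a cup yaw of about -17°, which matches the slots. I'll centre it and descend.

>>> play_rows(
  translation=[
    [-0.06, -0.11, 0.2],
    [0, 0, 0.4],
    [0, 0, 0.4],
    [0, 0, 0.2],
    [0, 0, 0],
    [0, 0, 0],
  ],
  twist=[
    [0, 0, 0],
    [0, 0, 0],
    [0, 0, 0],
    [0, 0, 0],
    [0, 0, 0],
    [0, 0, 0],
  ],
  gripper=[-1, -1, -1, -1, -1, -1],
)

```text
time: 13.8
tool_pos: [0.5777, 0.0826, 0.3662]
ee_rot: [3.141, -0.0, 1.237]
wrist_force: [0.2, -0.4, -2.0]
width: 0.0437
finger_force: 30.0
```

>>> play_rows(
  translation=[
    [0, 0, 0.1],
    [0, 0, 0.1],
    [0, 0, 0],
  ],
  twist=[
    [0, 0, 0],
    [0, 0, 0],
    [0, 0, 0],
  ],
  gripper=[-1, -1, -1],
)

```text
time: 14.1
tool_pos: [0.5776, 0.0828, 0.3574]
ee_rot: [-3.141, 0.0, 1.237]
wrist_force: [0.1, -0.0, -3.3]
width: 0.0436
finger_force: 30.0
```

>>> play_rows(
  translation=[
    [0, 0, 0.08],
    [0, 0, 0.08],
    [0, 0, 0],
  ],
  twist=[
    [0, 0, 0],
    [0, 0, 0],
    [0, 0, 0],
  ],
  gripper=[-1, -1, -1],
)

```text
time: 14.4
tool_pos: [0.5776, 0.0827, 0.3508]
ee_rot: [-3.14, 0.0, 1.237]
wrist_force: [-0.2, -0.7, -3.3]
width: 0.0434
finger_force: 30.0
```

>>> play_rows(
  translation=[
    [0, 0, 0.08],
    [0, 0, 0.07],
    [0, 0, 0],
  ],
  twist=[
    [0, 0, 0],
    [0, 0, 0],
    [0, 0, 0],
  ],
  gripper=[-1, -1, -1],
)

```text
time: 14.7
tool_pos: [0.5778, 0.0828, 0.346]
ee_rot: [3.141, -0.0, 1.237]
wrist_force: [-0.1, -0.1, -2.6]
width: 0.0436
finger_force: 30.0
```

>>> play_rows(
  translation=[
    [0, 0, 0.08],
    [0, 0, 0.05],
    [0, 0, 0],
  ],
  twist=[
    [0, 0, 0],
    [0, 0, 0],
    [0, 0, 0],
  ],
  gripper=[-1, -1, -1],
)

```text
time: 15.0
tool_pos: [0.5777, 0.0828, 0.3418]
ee_rot: [3.14, -0.001, 1.237]
wrist_force: [-2.0, 0.0, 6.1]
width: 0.0434
finger_force: 30.0
```

>>> play_rows(
  translation=[
    [0, 0, 0.06],
    [0, 0, 0.04],
    [0, 0, 0],
  ],
  twist=[
    [0, 0, 0],
    [0, 0, 0],
    [0, 0, 0],
  ],
  gripper=[-1, -1, -1],
)

```text
time: 15.3
tool_pos: [0.5775, 0.0828, 0.3398]
ee_rot: [3.139, -0.001, 1.237]
wrist_force: [-4.1, -0.4, 10.6]
width: 0.0435
finger_force: 30.0
```

>>> play_rows(
  translation=[
    [0, 0, 0.05],
    [0, 0, 0],
    [0, 0, 0],
  ],
  twist=[
    [0, 0, 0],
    [0, 0, 0],
    [0, 0, 0],
  ],
  gripper=[-1, -1, -1],
)

```text
time: 15.6
tool_pos: [0.5773, 0.0828, 0.3397]
ee_rot: [3.138, -0.002, 1.237]
wrist_force: [-5.7, -0.0, 15.3]
width: 0.0435
finger_force: 30.0
```

Travel has stopped at the expected home height (TCP z of 0.340) with about 18 N of push. I'll do one last check.

```bash
python3 - <<'E'
from h import *
im=robot.snapshot("side")[:,:,::-1].copy();cv2.imwrite("pics/side4.png",im)
cv2.imwrite("pics/crop5.png",cv2.resize(im[190:340,240:400],None,fx=4,fy=4,interpolation=2))
for n in("cup","cover_knob"):print(n,[(np.round(d["centre"],4),d["score"]) for d in robot.spot_point(n,"side")[:1]])
o=robot.get_obs();print(o["tool_pos"],o["wrist_force"],o["width"],o["time"])
E
```

```text
cup [(array([0.5754, 0.0874, 0.1581]), 0.71)]
cover_knob [(array([0.5197, 0.1985, 0.1292]), 0.69)]
[0.57731667 0.08282778 0.33969057] [-6.4147979  -0.82563557 15.97301111] 0.04359567629146885 15.75
```

View pics/crop5.png

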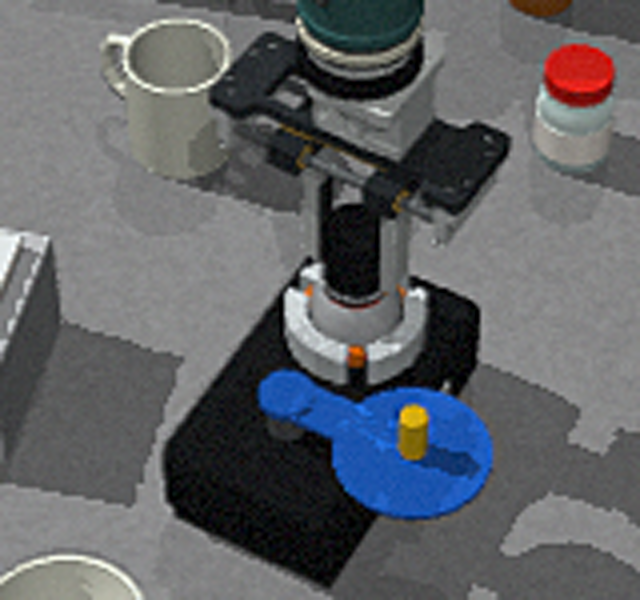

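The picture shows the cup deep in the collar with its lugs in the slots, the near one at crop (357,357). The cover is still open and nothing else has moved. I'm handing the job in.

```bash
python3 -c "
from bench import robot
print(robot.close_job())"
```

```text
the job is handed in; nothing more can be done
None
```

The job is handed in: the cover is open at its stop, the cup's lugs are in the slots, and the arm is still gripping it and pressing it fully home with about 18 N.

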